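Empty the loaded battery pots onto the return scale

TASK

Three closed white pots collect the clinic's spent battery cells, and two of them have some inside: find out by lifting them which are heavy, and tip only the loaded ones, one after the other, so that all their cells end up in the steel tray on the scale, and leave the empty one untipped. Finish with all three pots standing upright on the grey board, and leave the bottle, jar and syringe carton where they are.

Things in the scene. Friction and masses are not known exactly. Their poses are not given: they have to be found in the camera images.
- pot_1: one of three outwardly identical opaque white pots, any of which may be loaded or empty. Box 66 (x) x 60 (y) x 72 mm (z) with closed grey lid and flat side walls 60 mm apart across y: grip it there. Origin: centre of its underside, z up. All start with the board's yaw, outlets (-x) roughly towards the robot. Empty it weighs 0.18 to 0.20 kg, loaded (two cells) 0.33 to 0.37 kg.
- pot_2: another such pot, same size and weights. Outlet of each pot: the upper part of its -x face, 54 mm wide, from 29 mm above the underside up to the lid, hidden by a light white flap hung from the lid; a pouring lip juts 10 mm out, 33 mm up. The floor slopes down 22 degrees from the lip to the back (+x): nothing comes out below 22 degrees of lean towards -x; at 40 to 50 the cells roll out at once past the flap.
- pot_3: another such pot, same size, axes, outlet and weights. A loaded pot holds two loose battery cells, 26 mm diameter, 50 mm long, 80 g each, lying along the pot's y.
- pot_1_tell (a joint): tip tell-tale in the lid of pot_1: a small steel slug in a black slot, 0 as found; it slides to 0.020 m once the pot has been leaned more than about 25 degrees towards its outlet side, and stays there when the pot is upright again. Not to be handled.
- pot_2_tell (a joint): tip tell-tale in the lid of pot_2: a small steel slug in a black slot, 0 as found; it slides to 0.020 m once the pot has been leaned more than about 25 degrees towards its outlet side, and stays there when the pot is upright again. Not to be handled.
- pot_3_tell (a joint): tip tell-tale in the lid of pot_3: a small steel slug in a black slot, 0 as found; it slides to 0.020 m once the pot has been leaned more than about 25 degrees towards its outlet side, and stays there when the pot is upright again. Not to be handled.
- board: fixed grey plastic board on the table on which the pots stand in a row along its y, about 130 mm apart; 140 (x) x 420 (y) x 10 mm (z); origin at the centre of its underside, its top is 10 mm up. Lies to the right or to the left of the scale. Three thin dark discs on it mark where the pots stand.
- scale: fixed grey base of the spring scale, 190 x 190 x 22 mm, origin at the centre of its underside on the table; it carries the collecting tray.
- pan (a joint): how far the scale's tray has sunk: 0 when empty, 4.9 mm per 100 g, so about 0.0078 m for the cells of one pot and 0.0157 m for the cells of both; stop at 0.020 m.
- tray_floor (a point): centre of the inner floor of the open steel collecting tray on the scale, axes as the scale's. Tray 220 x 220 mm outside, walls 4 mm thick; its rim is 46 mm above this point, 95 mm above the table when empty.
- bottle: bystander: white bottle with blue cap, radius 28, 150 mm high, origin at the centre of its underside.
- jar: bystander: clear jar with white lid, radius 34, 70 mm high, origin at the centre of its underside.
- carton: bystander: white paper carton, 60 (x) x 140 (y) x 55 mm, origin at the centre of its underside.

How it is judged:
By the outcome, as a careful person would: the job done as asked, in the order asked, and still so for the second after the job is handed in, with the robot touching nothing.
It also fails if it takes over 72 s, if anything falls off the work surface, if the arm or the gripper's body presses on something with over 40 N, if the wrist force passes 120 N, or if a joint passes its speed limit or range.

ROBOT

A 6-joint arm with a two-finger parallel gripper is mounted at the origin on the work surface. World frame = base frame: x ahead of the robot, y to its left, z up, the work surface at z = 0. Lengths are in m, angles in rad, forces in N, time in s.
With the tool pointing down it reaches from about 0.35 to 0.725 m from the base axis. Payload 4.3 kg.
Tool frame: the origin (TCP) lies midway between the tips of the shut fingers; the grasp point (between the pads) lies 19 mm behind it; z points along the fingers, y is the line along which they close (so a half turn about z gives the same grasp; the last joint's range is limited). The gripper opens to 85 mm and grips with 20 to 120 N. Pads are 22 mm wide; open, the fingers measure 114 mm over their backs; the gripper's body (76 mm by 85 mm) begins 54 mm behind the grasp point. The pads swing forward as they close: fully open they stand 13 mm farther back than shut.
Start: joints at [-1.29, 0.377, 0.081, 1.274, 0, 1.46], TCP at [0.219, -0.532, 0.231] pointing down, gripper open.
Joint ranges: [-2.72, 2.72], [-0.84, 1.66], [-1.02, 1.22], [-1.77, 2.12], [-1.37, 1.28], [-3.14, 3.14]. Speed limits (rad/s): [2.57, 2.57, 3.14, 3.14, 3.14, 3.14].

INTERFACE

Orientations are given as [roll, pitch, yaw] about the fixed x, y, z axes, in that order (R = Rz(yaw) Ry(pitch) Rx(roll)).
In Python, from cell import bot gives the robot as it stands.
- The arm moves only by the tool apply_moves, never from a script. Its argument "moves" is a list of rows, each a list of 3 entries, a list of its own where there are three numbers: the opening, from 0 (shut) to 1 (fully open), then the shift along the tool's x, y, z in m, then the turn, a rotation vector about the tool's x, y, z in degrees. A call has 1 to 20 rows; each row is the pose to reach, as a shift and turn from the pose commanded when the call began, along the tool's axes at that moment; what a row does not reach only later rows make up. A row lasts 1/10 s, in which the tool goes at most 50 mm and 8.59 degrees, less where a joint would pass 70% of its speed; a pose out of reach is approached as far as the arm can. A call with a gripper value outside its range is refused whole. The fingers move at their own pace and stop on an object; "grip_force" is the grip in N (left out, the last holds). Time passes only in rows, so rows that repeat a pose let the fingers close. It gives the time, the measured TCP pose, the force, the opening and the grip force at its end, in the units of the state.
- bot.sense(): the state, without advancing time (a new reading comes with each control period).
- bot.get_image(name): name is "scene" or "top"; returns the picture (480x640x3 uint8, blue, green, red); there is no depth.
- bot.get_calibration(name): a dict with "fx", "fy", "cx", "cy" (pixels), "dist" ([k1, k2, p1, p2, k3] as OpenCV has them; the pictures are not rectified), "R" (3x3) and "t" (3): a world point X has camera coordinates R X + t. Camera axes: x right, y down, z forward; pixel columns grow to the right and rows downward; lengths in m; the calibration is good to about 2 mm. A picture is of the moment at which its call begins. get_calibration takes no time and is no camera call.
- bot.close_job(): hands the job in; it is judged then, once.
Trained networks look in the newest picture that a camera, given by its name, has taken for a name from the list of things; names that differ only in an ending like _2 or _b are one class to them, and where a whole thing is asked for, a point or a joint stands for the part that bears it (a point fixed in the world has none). Each returns a list of dicts, best first, with "conf" (0 to 1); they miss things now and then, are a little off and sometimes report something else, mostly with a low value. They report only what shows in the picture. A call takes as long as a camera call.
- bot.spot_in(camera, query): "location" ([x, y, z] in m, in world coordinates, good to about 4 mm: the middle of the surface that is visible of it).
- bot.regions_of(camera, query): "pixels" (480x640 bool, what is visible of it).
- bot.spot_point(camera, query): "location" ([x, y, z] in m, in world coordinates, good to about 4 mm: a listed point, or the origin of a listed thing).
The state is a dict: "time": time; "joints": joint angles; "dq": joint speeds; "tau": joint torques, N m; "tool_pos": TCP position; "tcp_rot": TCP orientation; "wrist_force": force on the tool from outside, world axes, zero at the start; "wrist_torque": the same for the moment, N m; "opening": finger opening in m; "grasp_force": force on a finger pad.
Only numpy, scipy, OpenCV 4.12 (cv2) and the standard library are available. Lean on these libraries where they do the work, as an engineer would, in place of code of your own. Each camera call takes 0.05 s, during which the arm holds its last target. There are 200 camera calls.

## Working session

There is one attempt and no reset: what is moved stays moved. The work goes in short steps, Python scripts to look and compute and a tool call to move; the robot and the scene stay as the last step left them, time stands still between calls to the robot, and variables do not carry over. Pictures are saved under pics/ and viewed, at most 10 in all, crops included, and the job is handed in when it is done.

Besides the shell and the picture viewer there is one more tool, called after "Call:" in YAML: its name, and indented under it one key for each argument. apply_moves: Moves the arm, as the interface text tells. Its arguments: {"type":"object","properties":{"moves":{"type":"array","items":{"type":"array"}},"grip_force":{"type":"number"}},"required":["moves"]}

```bash
mkdir -p pics; ls; python3 - <<'E'
from cell import bot
import cv2,numpy as np
for c in("scene","top"):
    cv2.imwrite(f"pics/{c}0.png",bot.get_image(c))
for q in("pot_1","board","scale","tray_floor","bottle","jar","carton"):
    for c in ("top","scene"):
        try: print(q,c,[(np.round(d["location"],3).tolist(),round(d["conf"],2)) for d in bot.spot_point(c,q)][:5])
        except Exception as e: print(q,c,e)
s=bot.sense();print({k:np.round(v,3).tolist() for k,v in s.items()})
E
```

```text
pics
pot_1 top [([0.546, 0.075, 0.01], 0.93), ([0.562, 0.342, 0.014], 0.93), ([0.567, 0.208, 0.011], 0.89)]
pot_1 scene [([0.543, 0.07, 0.012], 0.84), ([0.566, 0.204, 0.01], 0.6)]
board top [([0.551, -0.19, 0.054], 0.72), ([0.557, 0.206, -0.002], 0.63)]
board scene [([0.557, 0.208, -0.001], 0.68)]
scale top []
scale scene [([0.551, -0.19, 0.001], 0.78)]
tray_floor top [([0.549, -0.19, 0.052], 0.61)]
tray_floor scene [([0.548, -0.197, 0.044], 0.92)]
bottle top [([0.757, -0.221, 0.0], 0.94), ([0.546, -0.193, 0.0], 0.67)]
bottle scene [([0.758, -0.224, 0.001], 0.96)]
jar top [([0.749, -0.034, 0.001], 0.74)]
jar scene [([0.741, -0.034, -0.0], 0.63)]
carton top [([0.751, 0.225, -0.0], 0.92)]
carton scene [([0.756, 0.224, 0.0], 0.93)]
{'time': 0.8, 'joints': [-1.29, 0.377, 0.081, 1.274, -0.0, 1.46], 'dq': [-0.001, 0.0, 0.001, -0.0, -0.0, 0.002], 'tau': [0.001, -46.346, 27.014, -0.0, 0.0, 0.0], 'tool_pos': [0.219, -0.532, 0.231], 'tcp_rot': [3.141, 0.0, 0.391], 'wrist_force': [0.561, -0.24, 0.533], 'wrist_torque': [-0.007, 0.019, -0.005], 'grasp_force': 0.0, 'opening': 0.085}
```

View pics/top0.png

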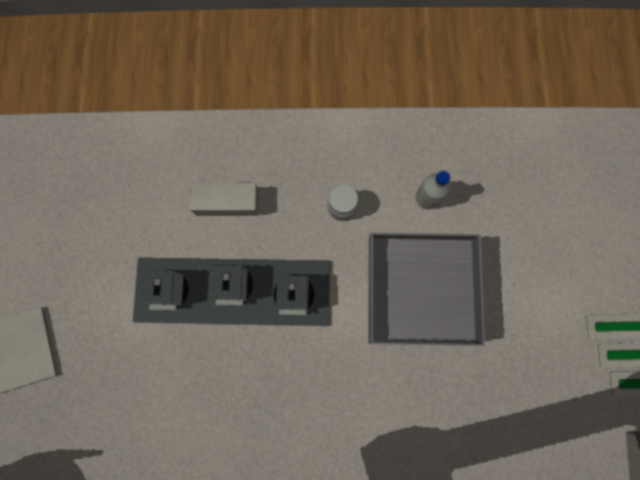

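View pics/scene0.png

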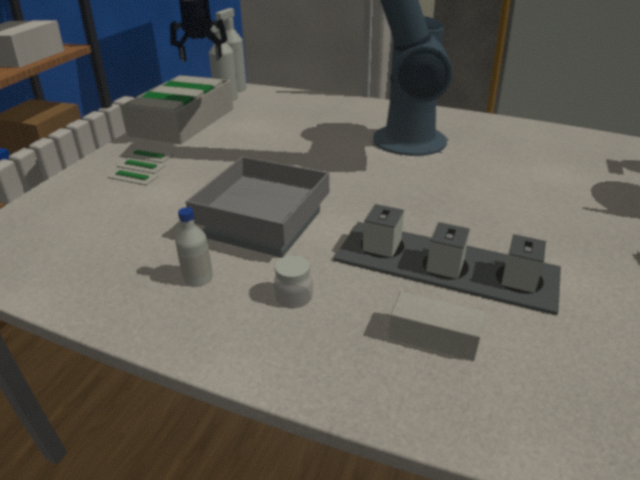

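```bash
cat > h.py <<'E'
from cell import bot
import cv2,numpy as np
from scipy.spatial.transform import Rotation as Ro
np.set_printoptions(precision=4,suppress=True)
def ray(cam,px,z):
    c=bot.get_calibration(cam);K=np.array([[c["fx"],0,c["cx"]],[0,c["fy"],c["cy"]],[0,0,1]])
    u=cv2.undistortPoints(np.array(px,float).reshape(-1,1,2),K,np.array(c["dist"])).reshape(-1,2)
    R=np.array(c["R"]);t=np.array(c["t"]);C=-R.T@t
    d=np.c_[u,np.ones(len(u))]@R
    return C+d*((z-C[2])/d[:,2])[:,None]
def pose():
    s=bot.sense();return np.array(s["tool_pos"]),Ro.from_euler("xyz",s["tcp_rot"])
def go(p,rpy,p0=None,r0=None):
    if p0 is None:p0,r0=pose()
    T=Ro.from_euler("xyz",rpy)
    return r0.inv().apply(np.array(p)-p0),np.degrees((r0.inv()*T).as_rotvec())
E
python3 - <<'E'
from h import *
im=bot.get_image("top")
for q,z in(("board",.01),("pot_1",.082),("tray_floor",.095)):
    for d in bot.regions_of("top",q)[:3]:
        m=d["pixels"].astype(np.uint8); n=cv2.findNonZero(m)
        w=ray("top",n.reshape(-1,2),z)[:,:2].astype(np.float32)
        print(q,d["conf"],len(n),cv2.minAreaRect(w))
# lid slots: dark corners of board by hand
print(ray("top",[(138,258),(331,261),(330,325),(134,323)],.01))
cv2.imwrite("pics/crop.png",cv2.resize(im[225:355,120:500],None,fx=2.1,fy=2.1,interpolation=cv2.INTER_CUBIC))
E
```

```text
board 0.92 8534 ((0.5569615364074707, 0.20655901730060577), (0.42178285121917725, 0.1446305215358734), 88.69638061523438)
pot_1 0.89 1346 ((0.5631782412528992, 0.19941604137420654), (0.07137031108140945, 0.0798504650592804), 89.49456787109375)
pot_1 0.87 1445 ((0.5531355738639832, 0.33237627148628235), (0.08098845928907394, 0.07787556946277618), 89.55843353271484)
pot_1 0.7 1226 ((0.543225109577179, 0.07383014261722565), (0.06364760547876358, 0.07720847427845001), 89.51888275146484)
tray_floor 0.95 12854 ((0.5532766580581665, -0.1898261457681656), (0.22611211240291595, 0.22205953299999237), 89.1620864868164)
tray_floor 0.32 2209 ((0.7369474172592163, 0.20986902713775635), (0.13974815607070923, 0.06748049706220627), 89.2504653930664)
[[ 0.6301  0.4129  0.01  ]
 [ 0.6197 -0.0076  0.01  ]
 [ 0.4833 -0.0038  0.01  ]
 [ 0.4901  0.4135  0.01  ]]
```

View pics/crop.png

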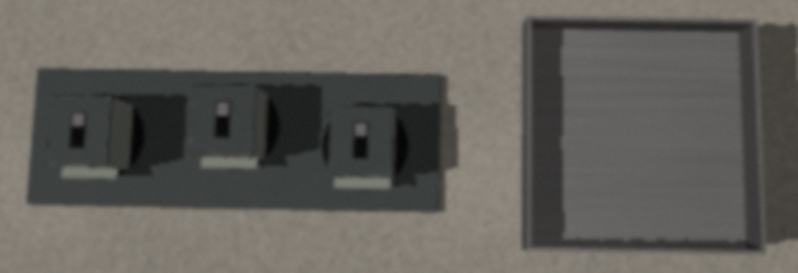

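```bash
python3 - <<'E'
from h import *
print(ray("top",[(291.4,291.7),(225.7,282.1),(156.7,286.9)],.082))
print(go([.545,.073,.15],[np.pi,0,np.pi-.023]))
E
```

```text
[[0.5485 0.0731 0.082 ]
 [0.5687 0.2044 0.082 ]
 [0.5601 0.3431 0.082 ]]
(array([ 0.5317, -0.435 ,  0.0813]), array([  -0.0008,    0.0149, -156.2924]))
```

Call:
apply_moves:
  moves:
    - [1,[0.532,-0.435,0.04],[0,0,-156.3]]
    - [1,[0.532,-0.435,0.04],[0,0,-156.3]]
    - [1,[0.532,-0.435,0.04],[0,0,-156.3]]
    - [1,[0.532,-0.435,0.04],[0,0,-156.3]]
    - [1,[0.532,-0.435,0.04],[0,0,-156.3]]
    - [1,[0.532,-0.435,0.04],[0,0,-156.3]]
    - [1,[0.532,-0.435,0.04],[0,0,-156.3]]
    - [1,[0.532,-0.435,0.04],[0,0,-156.3]]
    - [1,[0.532,-0.435,0.04],[0,0,-156.3]]
    - [1,[0.532,-0.435,0.04],[0,0,-156.3]]
    - [1,[0.532,-0.435,0.04],[0,0,-156.3]]
    - [1,[0.532,-0.435,0.04],[0,0,-156.3]]
    - [1,[0.532,-0.435,0.04],[0,0,-156.3]]
    - [1,[0.532,-0.435,0.04],[0,0,-156.3]]
    - [1,[0.532,-0.435,0.04],[0,0,-156.3]]
    - [1,[0.532,-0.435,0.04],[0,0,-156.3]]
    - [1,[0.532,-0.435,0.04],[0,0,-156.3]]
    - [1,[0.532,-0.435,0.081],[0,0,-156.3]]
    - [1,[0.532,-0.435,0.081],[0,0,-156.3]]
    - [1,[0.532,-0.435,0.081],[0,0,-156.3]]

```text
time: 3.0
tool_pos: [0.5441, 0.0732, 0.15]
tcp_rot: [-3.141, -0.003, 3.117]
wrist_force: [-0.0, -0.1, 0.6]
opening: 0.0852
grasp_force: 0.0
```

Call:
apply_moves:
  moves:
    - [1,[-0.002,0,0.04],[0,0,0]]
    - [1,[-0.002,0,0.08],[0,0,0]]
    - [1,[-0.002,0,0.105],[0,0,0]]
    - [1,[-0.002,0,0.121],[0,0,0]]
    - [1,[-0.002,0,0.121],[0,0,0]]
    - [0.6,[-0.002,0,0.121],[0,0,0]]
    - [0.5,[-0.002,0,0.121],[0,0,0]]
    - [0.5,[-0.002,0,0.121],[0,0,0]]
    - [0.5,[-0.002,0,0.121],[0,0,0]]
    - [0.5,[-0.002,0,0.121],[0,0,0]]
    - [0.5,[-0.002,0,0.115],[0,0,0]]
    - [0.5,[-0.002,0,0.1],[0,0,0]]
    - [0.5,[-0.002,0,0.091],[0,0,0]]
    - [0.5,[-0.002,0,0.091],[0,0,0]]
    - [0.5,[-0.002,0,0.091],[0,0,0]]
    - [0.5,[-0.002,0,0.091],[0,0,0]]
  grip_force: 50

```text
time: 4.6
tool_pos: [0.5466, 0.0731, 0.0586]
tcp_rot: [-3.141, -0.001, 3.119]
wrist_force: [0.8, -0.7, -4.0]
opening: 0.0595
grasp_force: 54.7
```

```bash
python3 - <<'E'
from h import *
f=[]
for i in range(6):
    bot.get_image("top"); s=bot.sense(); f.append(s["wrist_force"])
print(np.array(f),s["opening"],s["grasp_force"],s["tool_pos"])
E
```

```text
[[-0.15   -0.3474 -3.8914]
 [-0.231  -0.1874 -4.0733]
 [-0.9714 -0.2374 -3.1908]
 [ 0.2137 -0.3179 -3.6921]
 [ 0.1056  0.0052 -3.5076]
 [-0.2948  0.8094 -4.1055]] 0.05960584128351438 54.72489058971405 [0.547  0.0731 0.059 ]
```

Call:
apply_moves:
  moves:
    - [0.5,[0,0,-0.03],[0,0,0]]
    - [0.5,[0,0,-0.065],[0,0,0]]
    - [0.5,[0,0,-0.1],[0,0,0]]
    - [0.5,[-0.005,-0.02,-0.11],[0,0,0]]
    - [0.5,[-0.013,-0.05,-0.11],[0,0,0]]
    - [0.5,[-0.022,-0.085,-0.11],[0,0,0]]
    - [0.5,[-0.032,-0.12,-0.11],[0,0,0]]
    - [0.5,[-0.042,-0.155,-0.11],[0,0,0]]
    - [0.5,[-0.05,-0.19,-0.11],[0,0,0]]
    - [0.5,[-0.06,-0.225,-0.11],[0,0,0]]
    - [0.5,[-0.066,-0.25,-0.11],[0,0,0]]
    - [0.5,[-0.069,-0.2615,-0.105],[0,0,0]]
    - [0.5,[-0.069,-0.2615,-0.101],[0,0,0]]
    - [0.5,[-0.069,-0.2615,-0.101],[0,0,0]]
    - [0.5,[-0.069,-0.2615,-0.101],[0,0,0]]

```text
time: 6.4
tool_pos: [0.6097, -0.1881, 0.1599]
tcp_rot: [3.141, -0.001, 3.12]
wrist_force: [0.0, 1.2, -3.1]
opening: 0.0591
grasp_force: 56.4
```

Call:
apply_moves:
  moves:
    - [0.5,[0,0,0.005],[0,-5,0]]
    - [0.5,[0,0,0.01],[0,-11,0]]
    - [0.5,[0,0,0.016],[0,-17,0]]
    - [0.5,[0,0,0.022],[0,-23,0]]
    - [0.5,[0,0,0.028],[0,-29,0]]
    - [0.5,[0,0,0.034],[0,-35,0]]
    - [0.5,[0,0,0.039],[0,-41,0]]
    - [0.5,[0,0,0.043],[0,-48,0]]
    - [0.5,[0,0,0.043],[0,-48,0]]
    - [0.5,[0,0,0.043],[0,-48,0]]
    - [0.5,[0,0,0.043],[0,-48,0]]
    - [0.5,[0,0,0.043],[0,-48,0]]
    - [0.5,[0,0,0.043],[0,-48,0]]
    - [0.5,[0,0,0.043],[0,-48,0]]
    - [0.5,[0,0,0.043],[0,-48,0]]
    - [0.5,[0,0,0.043],[0,-48,0]]

```text
time: 8.0
tool_pos: [0.6104, -0.19, 0.1174]
tcp_rot: [-3.141, 0.838, 3.119]
wrist_force: [0.3, 0.4, -2.2]
opening: 0.0597
grasp_force: 56.7
```

```bash
python3 - <<'E'
from h import *
a=bot.get_image("scene");b=bot.get_image("top")
s=bot.sense();print(s["wrist_force"],s["opening"],s["tool_pos"],s["tcp_rot"])
cv2.imwrite("pics/pour1.png",np.hstack([cv2.resize(a[100:330,130:430],(400,307)),cv2.resize(b[200:430,300:600],(400,307))]))
E
```

```text
[-0.5312  0.445  -2.5324] 0.05948361365278985 [ 0.6102 -0.1899  0.1173] [-3.1415  0.8377  3.1187]
```

View pics/pour1.png

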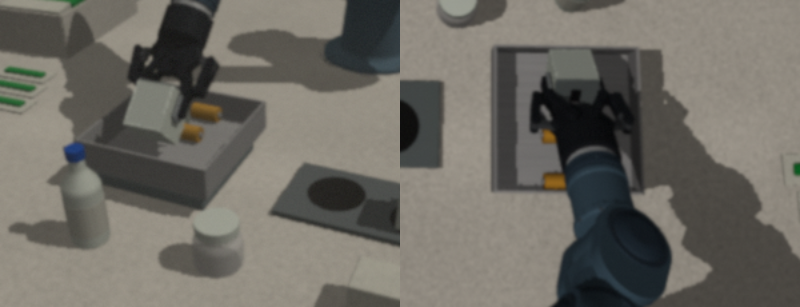

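Call:
apply_moves:
  moves:
    - [0.5,[-0.008,0,-0.007],[0,6,0]]
    - [0.5,[-0.016,0,-0.014],[0,13,0]]
    - [0.5,[-0.023,0,-0.021],[0,20,0]]
    - [0.5,[-0.031,0,-0.028],[0,27,0]]
    - [0.5,[-0.039,0,-0.035],[0,34,0]]
    - [0.5,[-0.039,0,-0.035],[0,41,0]]
    - [0.5,[-0.039,0,-0.035],[0,48,0]]
    - [0.5,[-0.039,0,-0.035],[0,48,0]]

```text
time: 8.9
tool_pos: [0.6136, -0.1898, 0.1661]
tcp_rot: [3.139, -0.006, 3.12]
wrist_force: [0.2, -0.0, -2.9]
opening: 0.0592
grasp_force: 56.6
```

```bash
python3 - <<'E'
from h import *
s=bot.sense();print(s["tcp_rot"],s["tool_pos"],go([.547,.073,.028],[np.pi,0,np.pi-.023]))
E
```

```text
[ 3.1391 -0.0057  3.1205] [ 0.6136 -0.1898  0.1661] (array([0.0713, 0.261 , 0.1392]), array([ 0.1453, -0.3278,  0.1071]))
```

Call:
apply_moves:
  moves:
    - [0.5,[0.006,0.02,-0.005],[0,0,0]]
    - [0.5,[0.015,0.055,-0.005],[0,0,0]]
    - [0.5,[0.024,0.09,-0.005],[0,0,0]]
    - [0.5,[0.033,0.125,-0.005],[0,0,0]]
    - [0.5,[0.042,0.16,-0.005],[0,0,0]]
    - [0.5,[0.051,0.195,-0.005],[0,0,0]]
    - [0.5,[0.06,0.23,-0.005],[0,0,0]]
    - [0.5,[0.067,0.255,0.0],[0,0,0]]
    - [0.5,[0.068,0.262,0.03],[0,0,0]]
    - [0.5,[0.068,0.262,0.065],[0,0,0]]
    - [0.5,[0.068,0.262,0.1],[0,0,0]]
    - [0.5,[0.068,0.262,0.125],[0,0,0]]
    - [0.5,[0.068,0.262,0.134],[0,0,0]]
    - [0.5,[0.068,0.262,0.134],[0,0,0]]
    - [0.5,[0.068,0.262,0.134],[0,0,0]]

```text
time: 10.4
tool_pos: [0.5488, 0.0736, 0.0374]
tcp_rot: [3.141, 0.003, 3.119]
wrist_force: [0.2, 0.3, -2.2]
opening: 0.0596
grasp_force: 56.6
```

Call:
apply_moves:
  moves:
    - [0.5,[0,0,0.004],[0,0,0]]
    - [0.5,[0,0,0.008],[0,0,0]]
    - [0.5,[0,0,0.008],[0,0,0]]
    - [0.5,[0,0,0.008],[0,0,0]]
    - [0.8,[0,0,0.008],[0,0,0]]
    - [1,[0,0,0.008],[0,0,0]]
    - [1,[0,0,0.008],[0,0,0]]
    - [1,[0,0,0.008],[0,0,0]]
    - [1,[0,0,0.008],[0,0,0]]
    - [1,[0,0,-0.015],[0,0,0]]
    - [1,[0,0,-0.055],[0,0,0]]
    - [1,[0,0,-0.1],[0,0,0]]
    - [1,[-0.003,0.03,-0.11],[0,0,0]]
    - [1,[-0.008,0.075,-0.11],[0,0,0]]
    - [1,[-0.013,0.115,-0.11],[0,0,0]]
    - [1,[-0.015,0.131,-0.1],[0,0,0]]
    - [1,[-0.015,0.131,-0.09],[0,0,0]]
    - [1,[-0.015,0.131,-0.09],[0,0,0]]

```text
time: 12.2
tool_pos: [0.5644, 0.2032, 0.123]
tcp_rot: [-3.139, -0.005, 3.119]
wrist_force: [-2.2, -0.6, 0.3]
opening: 0.0853
grasp_force: 0.0
```

```bash
python3 - <<'E'
from h import *
f=[]
for i in range(5):
    a=bot.get_image("scene"); f.append(bot.sense()["wrist_force"])
print(np.mean(f,0),bot.sense()["tool_pos"])
print([(d["location"],d["conf"]) for d in bot.spot_point("scene","pot_1")])
cv2.imwrite("pics/s2.png",cv2.resize(a[130:330,180:580],(800,400)))
E
```

```text
[-0.1695 -0.1709  0.167 ] [0.5665 0.203  0.126 ]
[([0.5469, 0.0738, 0.0095], 0.84), ([0.5557, 0.3419, 0.0076], 0.8), ([0.5629, 0.2043, 0.0104], 0.65)]
```

View pics/s2.png

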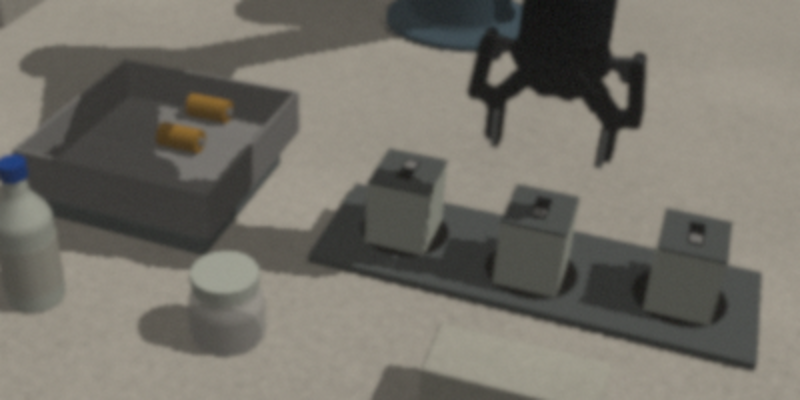

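Call:
apply_moves:
  moves:
    - [1,[0,0.001,0.035],[0,0,0]]
    - [1,[0,0.001,0.07],[0,0,0]]
    - [1,[0,0.001,0.09],[0,0,0]]
    - [1,[0,0.001,0.097],[0,0,0]]
    - [1,[0,0.001,0.097],[0,0,0]]
    - [0.6,[0,0.001,0.097],[0,0,0]]
    - [0.5,[0,0.001,0.097],[0,0,0]]
    - [0.5,[0,0.001,0.097],[0,0,0]]
    - [0.5,[0,0.001,0.097],[0,0,0]]
    - [0.5,[0,0.001,0.097],[0,0,0]]
    - [0.5,[0,0.001,0.09],[0,0,0]]
    - [0.5,[0,0.001,0.075],[0,0,0]]
    - [0.5,[0,0.001,0.067],[0,0,0]]
    - [0.5,[0,0.001,0.067],[0,0,0]]
    - [0.5,[0,0.001,0.067],[0,0,0]]
    - [0.5,[0,0.001,0.067],[0,0,0]]

```text
time: 14.1
tool_pos: [0.5657, 0.2051, 0.0579]
tcp_rot: [-3.141, -0.001, 3.119]
wrist_force: [0.1, -0.1, -4.5]
opening: 0.0595
grasp_force: 54.7
```

```bash
python3 - <<'E'
from h import *
f=[]
for i in range(8):
    bot.get_image("top"); s=bot.sense(); f.append(s["wrist_force"])
print(np.mean(f,0),np.std(f,0),s["opening"],s["tool_pos"])
E
```

```text
[ 0.0757 -0.0874 -3.2922] [0.4441 0.4375 0.6046] 0.05895348912975589 [0.5663 0.2052 0.0585]
```

```bash
python3 - <<'E'
from h import *
f=[]
for i in range(20):
    bot.get_image("top"); s=bot.sense(); f.append(s["wrist_force"])
print(np.mean(f,0),np.std(f,0),s["tool_pos"])
E
```

```text
[ 0.0267  0.0347 -3.6575] [0.4222 0.5316 0.5505] [0.5663 0.2052 0.0587]
```

Call:
apply_moves:
  moves:
    - [0.5,[0,0,-0.03],[0,0,0]]
    - [0.5,[0,0,-0.065],[0,0,0]]
    - [0.5,[0,0,-0.1],[0,0,0]]
    - [0.5,[-0.003,-0.02,-0.11],[0,0,0]]
    - [0.5,[-0.007,-0.05,-0.11],[0,0,0]]
    - [0.5,[-0.012,-0.09,-0.11],[0,0,0]]
    - [0.5,[-0.017,-0.13,-0.11],[0,0,0]]
    - [0.5,[-0.022,-0.17,-0.11],[0,0,0]]
    - [0.5,[-0.028,-0.21,-0.11],[0,0,0]]
    - [0.5,[-0.033,-0.25,-0.11],[0,0,0]]
    - [0.5,[-0.038,-0.29,-0.11],[0,0,0]]
    - [0.5,[-0.044,-0.33,-0.11],[0,0,0]]
    - [0.5,[-0.049,-0.365,-0.11],[0,0,0]]
    - [0.5,[-0.052,-0.386,-0.108],[0,0,0]]
    - [0.5,[-0.053,-0.394,-0.102],[0,0,0]]
    - [0.5,[-0.053,-0.394,-0.102],[0,0,0]]
    - [0.5,[-0.053,-0.394,-0.102],[0,0,0]]

```text
time: 17.2
tool_pos: [0.6098, -0.1881, 0.1601]
tcp_rot: [3.14, -0.002, 3.12]
wrist_force: [-0.3, 0.4, -3.0]
opening: 0.0594
grasp_force: 56.2
```

Call:
apply_moves:
  moves:
    - [0.5,[0,0,0.005],[0,-5,0]]
    - [0.5,[0,0,0.01],[0,-11,0]]
    - [0.5,[0,0,0.016],[0,-17,0]]
    - [0.5,[0,0,0.022],[0,-23,0]]
    - [0.5,[0,0,0.028],[0,-29,0]]
    - [0.5,[0,0,0.034],[0,-35,0]]
    - [0.5,[0,0,0.039],[0,-41,0]]
    - [0.5,[0,0,0.043],[0,-48,0]]
    - [0.5,[0,0,0.043],[0,-48,0]]
    - [0.5,[0,0,0.043],[0,-48,0]]
    - [0.5,[0,0,0.043],[0,-48,0]]
    - [0.5,[0,0,0.043],[0,-48,0]]
    - [0.5,[0,0,0.043],[0,-48,0]]
    - [0.5,[0,0,0.043],[0,-48,0]]
    - [0.5,[0,0,0.043],[0,-48,0]]
    - [0.5,[0,0,0.043],[0,-48,0]]

```text
time: 18.8
tool_pos: [0.6105, -0.19, 0.1179]
tcp_rot: [-3.141, 0.838, 3.119]
wrist_force: [-0.7, -0.0, -2.4]
opening: 0.0596
grasp_force: 56.6
```

```bash
python3 - <<'E'
from h import *
a=bot.get_image("scene");b=bot.get_image("top")
s=bot.sense();print(s["wrist_force"],s["opening"],s["tool_pos"],s["tcp_rot"])
cv2.imwrite("pics/pour2.png",np.hstack([cv2.resize(a[100:330,130:430],(400,307)),cv2.resize(b[200:430,300:600],(400,307))]))
E
```

```text
[ 0.8085 -1.0864 -2.1184] 0.05917962879227072 [ 0.6103 -0.1899  0.1177] [-3.1415  0.8377  3.1188]
```

View pics/pour2.png

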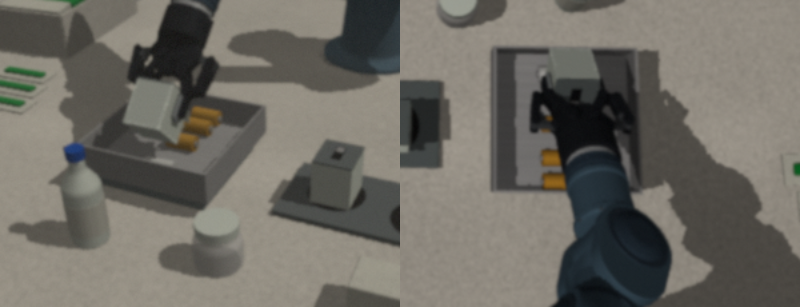

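Call:
apply_moves:
  moves:
    - [0.5,[-0.008,0,-0.007],[0,0,0]]
    - [0.5,[-0.02,0,-0.018],[0,0,0]]
    - [0.5,[-0.029,0,-0.026],[0,6,0]]
    - [0.5,[-0.036,0,-0.032],[0,13,0]]
    - [0.5,[-0.039,0,-0.035],[0,20,0]]
    - [0.5,[-0.039,0,-0.035],[0,27,0]]
    - [0.5,[-0.039,0,-0.035],[0,34,0]]
    - [0.5,[-0.039,0,-0.035],[0,41,0]]
    - [0.5,[-0.039,0,-0.035],[0,48,0]]
    - [0.5,[-0.039,0,-0.035],[0,48,0]]
    - [0.5,[-0.039,0,-0.035],[0,48,0]]

```text
time: 20.0
tool_pos: [0.6116, -0.1901, 0.1686]
tcp_rot: [3.141, 0.002, 3.119]
wrist_force: [0.2, 0.8, -1.8]
opening: 0.0597
grasp_force: 56.6
```

```bash
python3 - <<'E'
from h import *
f=[]
for i in range(10):
    a=bot.get_image("scene"); s=bot.sense(); f.append(s["wrist_force"])
print(np.mean(f,0),s["tool_pos"],go([.567,.205,.037],[np.pi,0,np.pi-.023]))
cv2.imwrite("pics/s3.png",cv2.resize(a[100:330,130:430],(600,460)))
E
```

```text
[-0.0383  0.3075 -1.952 ] [ 0.6101 -0.1899  0.1707] (array([0.0524, 0.3939, 0.1335]), array([-0.0224,  0.0568, -0.007 ]))
```

View pics/s3.png

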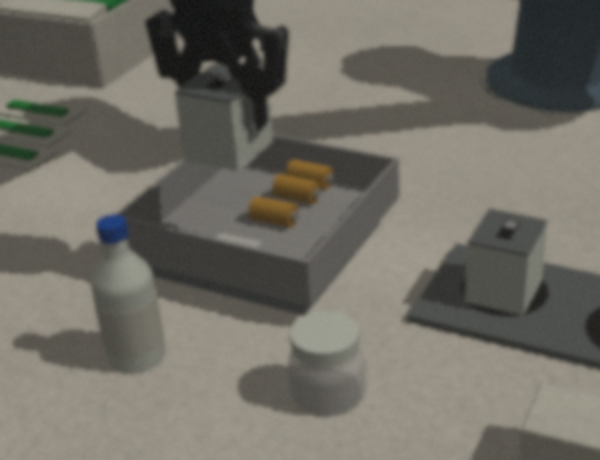

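Call:
apply_moves:
  moves:
    - [0.5,[0.003,0.02,-0.003],[0,0,0]]
    - [0.5,[0.007,0.05,-0.003],[0,0,0]]
    - [0.5,[0.012,0.09,-0.003],[0,0,0]]
    - [0.5,[0.017,0.13,-0.003],[0,0,0]]
    - [0.5,[0.022,0.17,-0.003],[0,0,0]]
    - [0.5,[0.028,0.21,-0.003],[0,0,0]]
    - [0.5,[0.033,0.25,-0.003],[0,0,0]]
    - [0.5,[0.038,0.29,-0.003],[0,0,0]]
    - [0.5,[0.044,0.33,-0.003],[0,0,0]]
    - [0.5,[0.049,0.365,-0.003],[0,0,0]]
    - [0.5,[0.052,0.386,0.0],[0,0,0]]
    - [0.5,[0.0525,0.394,0.03],[0,0,0]]
    - [0.5,[0.0525,0.394,0.065],[0,0,0]]
    - [0.5,[0.0525,0.394,0.1],[0,0,0]]
    - [0.5,[0.0525,0.394,0.125],[0,0,0]]
    - [0.5,[0.0525,0.394,0.133],[0,0,0]]
    - [0.5,[0.0525,0.394,0.133],[0,0,0]]
    - [0.5,[0.0525,0.394,0.133],[0,0,0]]

```text
time: 22.3
tool_pos: [0.5679, 0.2057, 0.0386]
tcp_rot: [3.141, 0.002, 3.119]
wrist_force: [0.3, 0.7, -1.3]
opening: 0.0595
grasp_force: 56.6
```

```bash
python3 - <<'E'
from h import *
b=bot.get_image("top"); s=bot.sense(); print(s["tool_pos"],s["tcp_rot"],s["wrist_force"])
cv2.imwrite("pics/t3.png",cv2.resize(b[220:360,350:510],(800,600)[::1] if 0 else (640,560),interpolation=cv2.INTER_CUBIC))
E
```

```text
[0.5685 0.2058 0.0391] [3.1406 0.0033 3.1189] [ 0.149  -0.6587 -1.5245]
```

View pics/t3.png

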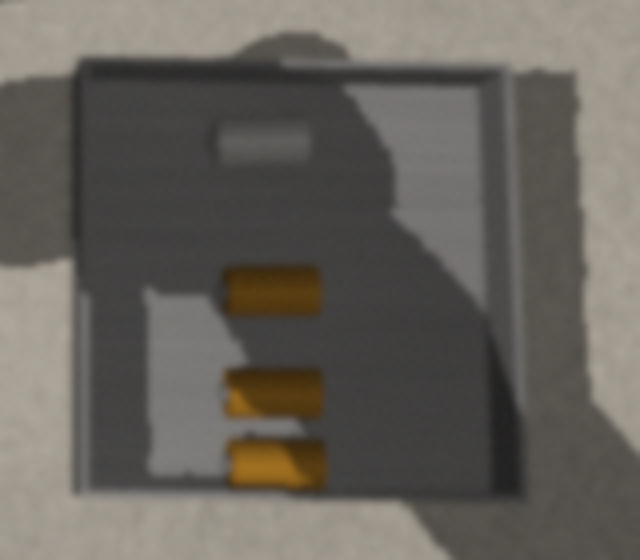

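Call:
apply_moves:
  moves:
    - [0.5,[0,0,0.004],[0,0,0]]
    - [0.5,[0,0,0.009],[0,0,0]]
    - [0.5,[0,0,0.009],[0,0,0]]
    - [0.5,[0,0,0.009],[0,0,0]]
    - [0.8,[0,0,0.009],[0,0,0]]
    - [1,[0,0,0.009],[0,0,0]]
    - [1,[0,0,0.009],[0,0,0]]
    - [1,[0,0,0.009],[0,0,0]]
    - [1,[0,0,0.009],[0,0,0]]
    - [1,[0,0,-0.015],[0,0,0]]
    - [1,[0,0,-0.055],[0,0,0]]
    - [1,[0,0,-0.1],[0,0,0]]
    - [1,[0.003,0.03,-0.11],[0,0,0]]
    - [1,[0.006,0.075,-0.11],[0,0,0]]
    - [1,[0.009,0.115,-0.11],[0,0,0]]
    - [1,[0.011,0.136,-0.1],[0,0,0]]
    - [1,[0.011,0.136,-0.09],[0,0,0]]
    - [1,[0.011,0.136,-0.09],[0,0,0]]
    - [1,[0.011,0.136,-0.09],[0,0,0]]

```text
time: 24.25
tool_pos: [0.5587, 0.3401, 0.1265]
tcp_rot: [-3.14, -0.001, 3.118]
wrist_force: [-0.3, -0.3, -0.0]
opening: 0.0854
grasp_force: 0.0
```

```bash
python3 - <<'E'
from h import *
bot.get_image("scene");s=bot.sense(); print(s["tool_pos"],s["tcp_rot"],s["joints"])
print([(d["location"],d["conf"]) for d in bot.spot_point("scene","pot_1")])
E
```

```text
[0.5592 0.3401 0.1271] [-3.1409 -0.0004  3.1173] [ 0.4498  0.5832  0.1384  1.1267 -0.0004  0.4741]
[([0.5692, 0.2037, 0.0117], 0.95), ([0.5541, 0.3434, 0.0101], 0.68), ([0.5463, 0.0697, 0.0124], 0.56)]
```

Call:
apply_moves:
  moves:
    - [1,[0,0.002,0.035],[0,0,0]]
    - [1,[0,0.002,0.07],[0,0,0]]
    - [1,[0,0.002,0.09],[0,0,0]]
    - [1,[0,0.002,0.098],[0,0,0]]
    - [1,[0,0.002,0.098],[0,0,0]]
    - [0.6,[0,0.002,0.098],[0,0,0]]
    - [0.5,[0,0.002,0.098],[0,0,0]]
    - [0.5,[0,0.002,0.098],[0,0,0]]
    - [0.5,[0,0.002,0.098],[0,0,0]]
    - [0.5,[0,0.002,0.098],[0,0,0]]
    - [0.5,[0,0.002,0.09],[0,0,0]]
    - [0.5,[0,0.002,0.075],[0,0,0]]
    - [0.5,[0,0.002,0.068],[0,0,0]]
    - [0.5,[0,0.002,0.068],[0,0,0]]
    - [0.5,[0,0.002,0.068],[0,0,0]]
    - [0.5,[0,0.002,0.068],[0,0,0]]

```text
time: 25.95
tool_pos: [0.5585, 0.3431, 0.0582]
tcp_rot: [-3.141, -0.001, 3.119]
wrist_force: [0.7, -0.1, -1.7]
opening: 0.0594
grasp_force: 54.6
```

```bash
python3 - <<'E'
from h import *
f=[]
for i in range(12):
    bot.get_image("top"); s=bot.sense(); f.append(s["wrist_force"])
print(np.mean(f,0),s["opening"],s["tool_pos"])
E
```

```text
[ 0.2026  0.0605 -2.0546] 0.059640330730096 [0.5591 0.3434 0.0591]
```

Call:
apply_moves:
  moves:
    - [0.5,[0,0,0.012],[0,0,0]]
    - [0.5,[0,0,0.024],[0,0,0]]
    - [0.5,[0,0,0.0295],[0,0,0]]
    - [0.5,[0,0,0.0295],[0,0,0]]
    - [0.5,[0,0,0.0295],[0,0,0]]
    - [0.8,[0,0,0.0295],[0,0,0]]
    - [1,[0,0,0.0295],[0,0,0]]
    - [1,[0,0,0.0295],[0,0,0]]
    - [1,[0,0,0.0295],[0,0,0]]
    - [1,[0,0,0.0295],[0,0,0]]
    - [1,[0,0,0.005],[0,0,0]]
    - [1,[0,0,-0.035],[0,0,0]]
    - [1,[0,0,-0.08],[0,0,0]]
    - [1,[0,0,-0.13],[0,0,0]]
    - [1,[0,0,-0.16],[0,0,0]]
    - [1,[0,0,-0.16],[0,0,0]]
    - [1,[0,0,-0.16],[0,0,0]]

```text
time: 28.25
tool_pos: [0.5597, 0.3437, 0.2196]
tcp_rot: [3.141, 0.002, 3.119]
wrist_force: [0.3, -0.3, -0.7]
opening: 0.0854
grasp_force: 0.0
```

```bash
python3 - <<'E'
from h import *
a=bot.get_image("scene"); print(bot.sense()["time"],bot.sense()["dq"])
cv2.imwrite("pics/fin.png",cv2.resize(a[130:380,140:590],(800,444)))
E
```

```text
28.3 [ 0.      0.0167 -0.0323 -0.0029  0.0011 -0.0002]
```

View pics/fin.png

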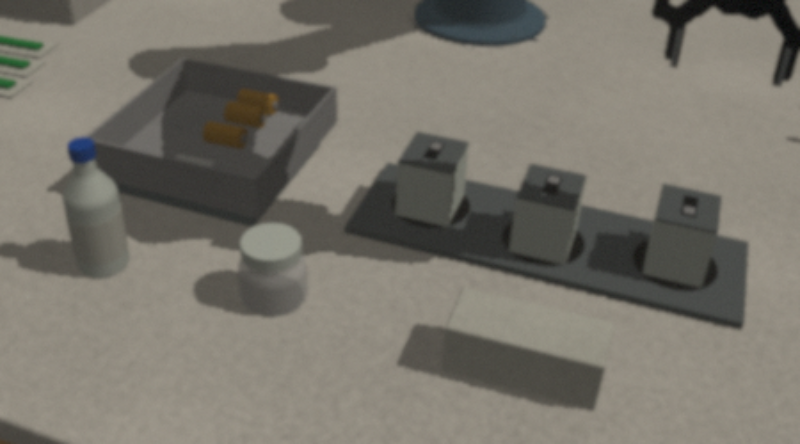

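```bash
python3 -c "
from cell import bot
print(bot.close_job())"
```

```text
the job is handed in; nothing more can be done
None
```

I handed the job in at about 28 s: the two heavy pots were tipped and their four cells are in the tray, the light pot was only lifted, and all three pots stand upright on the board with the bottle, jar and carton untouched.

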